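# Load a big cell into the spring-contact charger

## Robot

A 6-joint arm with a two-finger parallel gripper is mounted at the origin on the work surface. World frame = base frame: x ahead of the robot, y to its left, z up, the work surface at z = 0. Lengths are in m, angles in rad, forces in N, time in s.
With the tool pointing down it reaches from about 0.35 to 0.775 m from the base axis. Payload 7.3 kg.
Tool frame: the origin (TCP) lies at the very end of the fingers, on their centre line; the grasp point (between the pads) lies 19 mm behind it; z points along the fingers, y is the line along which they close (so a half turn about z gives the same grasp; the last joint's range is limited). The gripper opens to 92 mm and grips with 3 to 60 N. Pads are 19 mm wide; open, the fingers measure 130 mm over their backs; the gripper's body (75 mm by 190 mm) begins 47 mm behind the grasp point.
Start: joints at [-1.482, 0.342, 1.524, -0, 1.275, -0.146], TCP at [0.122, -0.511, 0.191] pointing down, gripper open.
Joint ranges: [-2.53, 2.53], [-0.77, 2.02], [0.04, 2.7], [-1, 4.14], [0.28, 2.66], [-3.11, 3.11]. Speed limits (rad/s): [2.57, 2.57, 3.14, 3.14, 3.14, 3.14].

## Interface

Orientations are given as [roll, pitch, yaw] about the fixed x, y, z axes, in that order (R = Rz(yaw) Ry(pitch) Rx(roll)).
In Python, from cell import observe, read_camera, get_calibration, hand_in, search_frame gives the robot as it stands.
- The arm moves only by the tool step_arm, never from a script. Its argument "commands" is a list of rows, each an object with "translation": the shift along the tool's x, y, z in mm, a list of three; "roll": the turn about the tool's z in rad. In form: [{"translation": [x, y, z], "roll": roll}, ...]. A call has 1 to 20 rows; each row shifts and turns the commanded pose from where the row before left it, along the tool's axes as they then stand; what a row does not reach is not made up. A row lasts 1/12 s, in which the tool goes at most 41.7 mm and 7.16 degrees, less where a joint would pass 70% of its speed; a pose out of reach is approached as far as the arm can. A call is refused whole if a number of a shift passes 41.7 or a number of a turn 0.125, either way. A call with a gripper value outside its range is refused whole. "fingers" is the opening, from 0 (shut) to 1 (fully open), set as the call begins (left out, the last holds). The fingers move at their own pace and stop on an object; "grip_force" is the grip in N (left out, the last holds). Time passes only in rows, so rows that do not move let the fingers close. It gives the time, the measured TCP pose, the force, the opening and the grip force at its end, in the units of the state.
- observe(): the state, without advancing time (a new reading comes with each control period).
- read_camera(name): name is "scene" or "top"; returns the picture (420x560x3 uint8, red, green, blue); there is no depth.
- get_calibration(name): a dict with "camera_matrix" (3x3 intrinsics, pixels), "dist_coeffs" ([k1, k2, p1, p2, k3] as OpenCV has them; the pictures are not rectified), "world_from_camera" (4x4, takes a point from camera to world coordinates). Camera axes: x right, y up, looking along -z (the intrinsics and any distortion apply to the point x, -y, -z); pixel columns grow to the right and rows downward; lengths in m; the calibration is good to about 2 mm. A picture is of the moment at which its call begins. get_calibration takes no time and is no camera call.
- hand_in(): hands the job in; it is judged then, once.
Trained networks look in the newest picture that a camera, given by its name, has taken for a name from the list of things; names that differ only in an ending like _2 or _b are one class to them, and where a whole thing is asked for, a point or a joint stands for the part that bears it (a point fixed in the world has none). Each returns a list of dicts, best first, with "confidence" (0 to 1); they miss things now and then, are a little off and sometimes report something else, mostly with a low value. They report only what shows in the picture. A call takes as long as a camera call. They do not tell look-alikes from the thing itself.
- search_frame(camera, name): "at" ([x, y, z] in m, in world coordinates, good to about 4 mm: the middle of the surface that is visible of it).
The state is a dict: "time": time; "qpos": joint angles; "qvel": joint speeds; "joint_efforts": joint torques, N m; "tool_pos": TCP position; "tool_rot": TCP orientation; "contact_force": force on the tool from outside, world axes, zero at the start; "torque": the same for the moment, N m; "opening": finger opening in m; "grip_force": force on a finger pad.
Only numpy, scipy, OpenCV 4.12 (cv2) and the standard library are available. Lean on these libraries where they do the work, as an engineer would, in place of code of your own. Each camera call takes 0.05 s, during which the arm holds its last target. There are 200 camera calls.

## Task

Put the big loose cell on charge: load it into the charger's empty bay, plus end to the fixed contact, by backing its flat end against the sprung contact and then pressing the cell firmly down until it lies fully home in its cradle. Keep a finger pressed on it until it has settled rather than letting it snap or drop in, but do not force it, and leave the cell already charging and the other things on the desk as they are.

Things in the scene. Friction and masses are not known exactly. Their poses are not given: they have to be found in the camera images.
- cell_mid (a point): Centre of the big loose cell to be charged: a plain white cylinder 33 mm in diameter, 61.5 mm long over all, about 150 g, lying on its side on the desk (this point starts 16.5 mm above it), 25 mm free on both sides. Its x axis runs along the cell towards the plus end, within 35 degrees of straight away from the robot. The other lying cell, 26 mm thick, 50 mm long, is not the one.
- cell_plus (a point): Tip of the same big cell's plus end: a steel nub 9.6 mm in diameter standing 2 mm out of the end face. 30.75 mm from the cell's centre, on its axis; same axes as cell_mid.
- cell_minus (a point): Centre of the same big cell's flat (minus) end face, 30.75 mm from its centre on the other side; same axes as cell_mid.
- charger: Black two-bay charger, 150 x 126 mm, standing fast on a writing pad 4 to 16 mm thick; origin under its centre, x along it away from the robot, y left. Heights here are above this underside. Bays along x at y = -39 mm (right, empty) and +39 mm (left, holding a cell). Far end: block 40 mm high, x = 55 to 75 mm, fixed plus contacts on its near face. Near end: panel 24 mm high, x = -75 to -37 mm.
- bay_mid (a point): Where the cell's centre lies when it is home in the empty bay's V-shaped cradle: axis level, along the charger's x, 30.5 mm above the charger's underside (cell's top at 47 mm, cradle's bottom at 14 mm). The bay's side walls and the middle console rise to 33 mm (flared mouth 40 mm wide), above the seated cell's axis: fingers gripping its sides cannot go all the way down with it.
- bay_plus (a point): Centre of the empty bay's fixed plus contact, on the upright near face of the end block: where the tip of the nub touches when the cell is home. 30.5 mm above the charger's underside, 9.5 mm below the block's top, 30.75 mm beyond bay_mid. Same axes as the charger.
- contact_face (a point): The empty bay's sprung minus contact: point on its face, which looks to the fixed contact, 30.5 mm above the charger's underside. The steel plate is 12 mm wide, its top edge 5.5 mm higher than this point. At rest it stands 46 mm from the fixed contact (less than the cell's length); it slides straight back towards the robot, 26 mm at most, to a hard stop.
- contact (a joint): How far the empty bay's sprung contact is pushed back, in m: 0 at rest, 0.026 at its stop, 0.0155 with a cell home. The spring pushes with about 2.5 N at rest and 5.6 N at the stop and returns the plate by itself.
- cell_busy_mid (a point): Centre of the cell already charging in the left bay (same size as the loose one). Leave it alone.
- cell_c_mid (a point): Centre of the smaller lying cell (26 mm in diameter, 50 mm long, axis along its x). A bystander; it can roll.
- cell_aa1: Slim cell standing upright, 14.5 mm in diameter, 50.5 mm tall; origin at its foot. Bystander, easily toppled.
- cell_aa2: A second slim upright cell like the first, beside it; origin at its foot. Bystander.
- lantern: Grey hand lantern with a carrying handle, 130 mm wide, 115 mm tall; origin under its middle. Bystander beyond the cells.
- handset: Black cordless handset lying flat, 155 x 48 x 22 mm; origin under its middle. Bystander on the right.
- mug: White mug, 82 mm in diameter, 95 mm tall; origin under its middle. Bystander on the left.
- stapler: Black stapler, 140 mm long, 55 mm tall; origin under its middle. Bystander on the left, near the robot.
- notes: Block of sticky notes, 76 x 76 x 24 mm; origin under its middle. Bystander left of the charger.
Things that resemble listed ones, but are neither listed nor needed, are in the scene too. Leave any black, orange or turquoise look-alike of the part that bears cell_mid alone.

How it is judged:
On the way:
1. the cell has settled level in the cradle of the empty bay, plus end at the fixed contact, while the robot's fingers still press on it (over 2 N) (z of cell_mid in the frame of charger between 0.028 and 0.033 m and angle between the x axis of cell_mid and the x axis of charger, either way round below 0.07 rad and horizontal distance between cell_plus and bay_plus below 0.012 m and contact force between the fingers and cell above 2 N), for 0.15 s.
At the end, for the whole second after the job is handed in: The big cell lies level in the empty bay's cradle (axis within 4 degrees of the bay and 2.5 mm of its seated height), the tip of its nub within 4 mm of the fixed contact, its flat end held by the sprung contact (pushed back 12 to 19 mm), at rest (z of cell_mid in the frame of charger between 0.028 and 0.033 m and angle between the x axis of cell_mid and the x axis of charger, either way round below 0.07 rad and horizontal distance between cell_plus and bay_plus below 0.012 m and distance between cell_plus and bay_plus below 0.004 m and value of joint contact between 0.012 and 0.019 m and linear speed of cell below 0.02 m/s and horizontal distance between cell_mid and bay_plus below 0.036 m); the robot touches nothing.
It fails at once if the cell already charging is shifted by more than 6 mm (distance of cell_busy_mid from where it was at the start of the episode above 0.006 m).
It fails at once if the cell is forced: more than 40 N between it and the charger (contact force between cell and charger above 40 N).
It fails at once if the charger is struck: more than 40 N between the robot and it (contact force between any of the fingers, the arm and charger above 40 N).
It fails at once if another thing on the desk is moved by more than 30 mm (distance of any of cell_aa1, cell_aa2, lantern, handset, mug, stapler, notes, cell_c_mid from where it was at the start of the episode above 0.03 m).
It also fails if it takes over 45 s, if anything falls off the work surface, if the arm or the gripper's body presses on something with over 40 N, if the wrist force passes 120 N, or if a joint passes its speed limit or range.

## Working session

There is one attempt and no reset: what is moved stays moved. The work goes in short steps, Python scripts to look and compute and a tool call to move; the robot and the scene stay as the last step left them, time stands still between calls to the robot, and variables do not carry over. Pictures are saved under pics/ and viewed, at most 10 in all, crops included, and the job is handed in when it is done.

Besides the shell and the picture viewer there is one more tool, called after "Call:" as name(argument=value, ...), one argument or row to a line, values as JSON. step_arm: Moves the arm, as the interface text tells. Its arguments: {"type":"object","properties":{"commands":{"type":"array"},"fingers":{"type":"number"},"grip_force":{"type":"number"}},"required":["commands"]}

```bash
mkdir -p pics; ls
cat > h.py <<'E'
import numpy as np, cv2
from cell import *
def ray(cam,uv):
    c=get_calibration(cam);K=np.array(c["camera_matrix"]);d=np.array(c["dist_coeffs"]);T=np.array(c["world_from_camera"])
    p=cv2.undistortPoints(np.array([[uv]],float),K,d)[0,0]
    return T[:3,3],T[:3,:3]@np.array([p[0],-p[1],-1.])
def at_z(cam,uv,z):
    o,r=ray(cam,uv);return o+r*(z-o[2])/r[2]
def proj(cam,P):
    c=get_calibration(cam);K=np.array(c["camera_matrix"]);d=np.array(c["dist_coeffs"]);T=np.array(c["world_from_camera"])
    q=(np.atleast_2d(P)-T[:3,3])@T[:3,:3]; q=q*[1,-1,-1]
    return cv2.projectPoints(q,np.zeros(3),np.zeros(3),K,d)[0][:,0]
def save(cam,name,box=None,s=1):
    im=read_camera(cam)
    if box: x0,y0,x1,y1=box; im=im[y0:y1,x0:x1]
    im=cv2.resize(im,None,fx=s,fy=s,interpolation=cv2.INTER_CUBIC)
    cv2.imwrite(f"pics/{name}.png",im[:,:,::-1])
E
python3 - <<'E'
from h import *
np.set_printoptions(precision=4,suppress=True)
save("top","top1",s=1.42);save("scene","scene1",s=1.42)
for cam in("top","scene"):
    print(cam,np.array(get_calibration(cam)["world_from_camera"])[:3,3], get_calibration(cam)["camera_matrix"][0])
    for n in("cell_mid","cell_plus","cell_minus","charger","bay_mid","bay_plus","contact_face","cell_c_mid"):
        for r in search_frame(cam,n)[:4]: print(n,np.round(r["at"],4),round(r["confidence"],2),proj(cam,r["at"])[0].round(0))
print(observe())
E
```

```text
pics
top [0.3128 0.0533 1.0246] [410.6346   0.     277.9815]
cell_mid [ 0.4736 -0.2595  0.0276] 0.91 [407. 225.]
cell_mid [ 0.3699 -0.2612  0.0294] 0.83 [411. 268.]
cell_mid [ 0.5251 -0.1435  0.0293] 0.79 [359. 205.]
cell_mid [ 0.4508 -0.362   0.0334] 0.66 [451. 233.]
cell_plus [ 0.5245 -0.1367  0.0271] 0.89 [356. 205.]
cell_plus [ 0.4525 -0.3665  0.0306] 0.86 [452. 233.]
cell_plus [ 0.3714 -0.2624  0.034 ] 0.82 [412. 267.]
cell_plus [ 0.4754 -0.2668  0.0303] 0.7 [410. 224.]
cell_minus [ 0.5287 -0.1405  0.0285] 0.72 [357. 203.]
cell_minus [ 0.2945 -0.3271  0.0308] 0.66 [442. 300.]
cell_minus [ 0.4746 -0.2643  0.0298] 0.61 [409. 224.]
cell_minus [ 0.3725 -0.2636  0.0267] 0.59 [412. 267.]
charger [0.5865 0.1144 0.03  ] 0.7 [255. 181.]
bay_mid [0.5867 0.1117 0.0334] 0.85 [256. 181.]
bay_plus [0.5846 0.1101 0.0337] 0.73 [256. 182.]
bay_plus [ 0.474  -0.2631  0.03  ] 0.49 [409. 225.]
bay_plus [0.6053 0.1616 0.0524] 0.41 [235. 172.]
cell_c_mid [ 0.4432 -0.1033  0.0231] 0.49 [343. 238.]
scene [ 0.9978 -0.6815  1.0577] [478.4127   0.     280.4545]
cell_mid [ 0.3799 -0.2665  0.0285] 0.84 [177
[... 571 characters left out ...]
7] 0.53 [136. 266.]
charger [0.6007 0.0979 0.0341] 0.59 [323. 207.]
bay_mid [0.6002 0.0993 0.0283] 0.86 [323. 208.]
bay_plus [0.598  0.0965 0.032 ] 0.94 [322. 207.]
cell_c_mid [ 0.4545 -0.1018  0.0232] 0.44 [239. 233.]
{'time': 0.9, 'qpos': array([-1.482 ,  0.342 ,  1.5241, -0.    ,  1.2754, -0.1459]), 'qvel': array([ 0.0006, -0.0002, -0.0004,  0.001 , -0.0018, -0.    ]), 'joint_efforts': array([ -0.0015, -43.113 , -24.4477,   0.0717,   0.0482,   0.    ]), 'tool_pos': array([ 0.1222, -0.5106,  0.191 ]), 'tool_rot': array([3.1415, 0.    , 0.2348]), 'contact_force': array([0.008 , 0.0231, 0.5658]), 'torque': array([-0.0071,  0.0232, -0.0257]), 'grip_force': 0.0, 'opening': 0.09178150353577738}
```

View pics/top1.png

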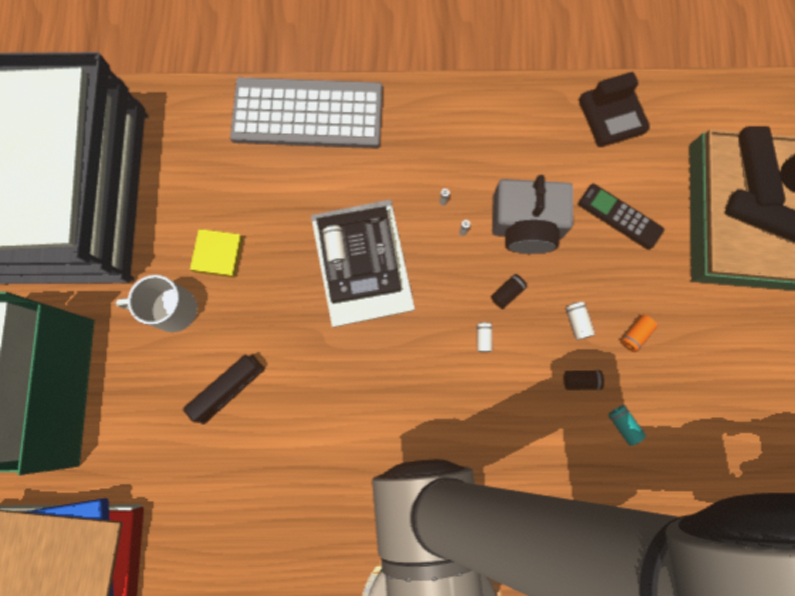

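View pics/scene1.png

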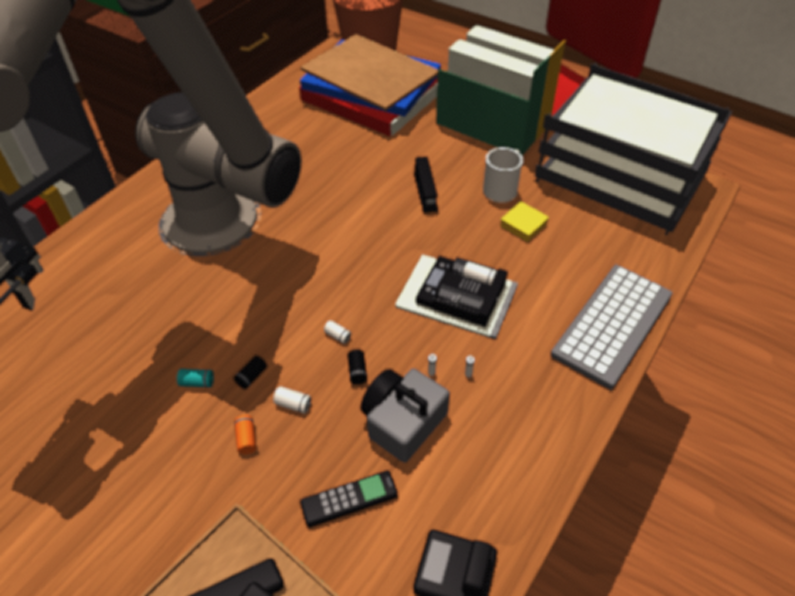

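The white cell at top (580,320)/1.42 = (408,225) is the big one. The white cell at (485,337) is the small C cell, and the black, orange and turquoise ones are look-alikes. The charger is at (358,252), with its empty bay on the right. I'll enlarge these next.

Run:
```python
from h import *
a=read_camera("top");b=read_camera("scene")
def cr(im,cx,cy,w,h):
    return cv2.resize(im[int(cy-h/2):int(cy+h/2),int(cx-w/2):int(cx+w/2)],(400,300),interpolation=cv2.INTER_CUBIC)
m=np.vstack([np.hstack([cr(a,408,225,50,38),cr(b,205,281,50,38)]),np.hstack([cr(a,252,182,106,80),cr(b,325,207,106,80)])])
cv2.imwrite("pics/m1.png",m[:,:,::-1])
```

```text
(no output)
```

View pics/m1.png

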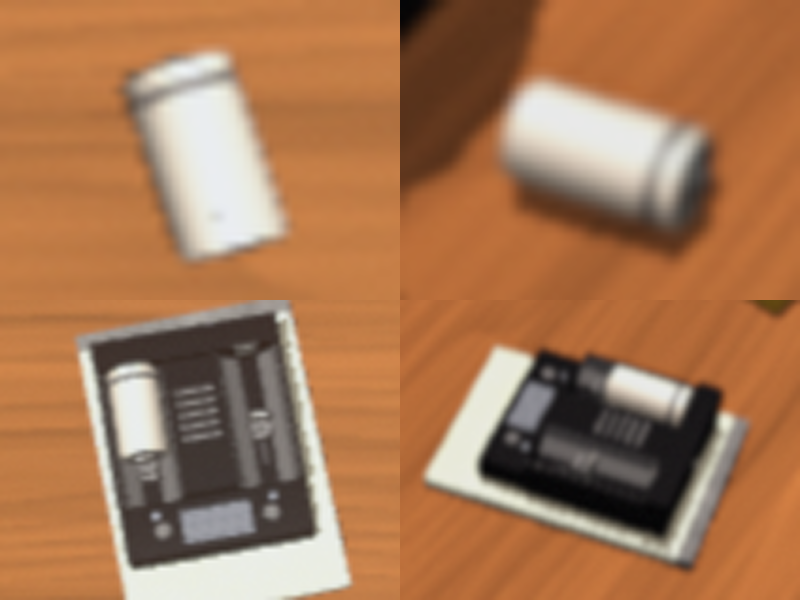

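The crop confirms it. The big white cell's ring (its plus end) points away from the robot, tilted left at about mosaic (180,70). The charger's empty right bay is at mosaic (262,420), yawed slightly left. I'll fit model silhouettes to both cameras to get the poses.

```bash
cat > fit.py <<'E'
from h import *
from scipy.optimize import minimize
S=4
def up(im): return cv2.resize(im,None,fx=S,fy=S,interpolation=cv2.INTER_CUBIC)
def hull(cam,P,shape):
    p=(proj(cam,P)+.5)*S-.5
    m=np.zeros(shape,np.uint8);cv2.fillConvexPoly(m,cv2.convexHull(p.astype(np.float32)).round().astype(np.int32),1);return m>0
def tf(P,x,y,z,yaw):
    c,s=np.cos(yaw),np.sin(yaw);P=np.asarray(P,float);return np.c_[x+c*P[:,0]-s*P[:,1],y+s*P[:,0]+c*P[:,1],z+P[:,2]]
def box(x0,x1,w,h): return [[x,y,z] for x in(x0,x1) for y in(-w/2,w/2) for z in(0,h)]
t=np.linspace(0,2*np.pi,48)
CYL=np.array([[x,16.5*np.cos(a),16.5*np.sin(a)] for x in(-30.75,28.75) for a in t]+[[30.75,4.8*np.cos(a),4.8*np.sin(a)] for a in t])/1000
BOX=[np.array(b)/1000 for b in(box(-75,75,126,24),box(-37,75,126,33),box(55,75,126,40))]
def cyl(cam,p,sh): return hull(cam,tf(CYL,*p),sh)
def chg(cam,p,sh):
    m=np.zeros(sh,bool)
    for b in BOX: m|=hull(cam,tf(b,*p),sh)
    return m
def biggest(m,seed):
    m=cv2.morphologyEx(m.astype(np.uint8),cv2.MORPH_OPEN,np.ones((5,5)))
    cs,_=cv2.findContours(m,cv2.RETR_EXTERNAL,cv2.CHAIN_APPROX_NONE)
    c=min(cs,key=lambda c:(-cv2.pointPolygonTest(c,tuple(map(float,seed)),True)) if cv2.contourArea(c)>200 else 1e9)
    o=np.zeros_like(m);cv2.drawContours(o,[c],-1,1,-1);return o>0
def fit(masks,model,p0,step,pack):
    def cost(v):
        p=pack(v);r=0
        for cam,m in masks.items():
            q=model(cam,p,m.shape);r+=1-(q&m).sum()/(q|m).sum()
        return r
    best=None
    for k in range(2):
        v0=p0 if best is None else best.x
        sim=np.vstack([v0]+[v0+np.eye(len(v0))[i]*step[i]/(k+1) for i in range(len(v0))])
        best=minimize(cost,v0,method="Nelder-Mead",options=dict(initial_simplex=sim,xatol=1e-5,fatol=1e-5,maxiter=250))
    return best.x,best.fun
def white(im): 
    u=up(im).astype(int);return (u.min(2)>110)&(u.max(2)-u.min(2)<60)
E
cat > f1.py <<'E'
from fit import *
np.set_printoptions(precision=4,suppress=True)
ims={c:read_camera(c) for c in("top","scene")}
def seed(c,P): return (proj(c,P)[0]+.5)*S
# cell
for cams in(("top","scene"),("top",),("scene",)):
    M={c:biggest(white(ims[c]),seed(c,[.475,-.263,.03])) for c in cams}
    print("cell",cams,fit(M,cyl,np.array([.475,-.263,.25]),[.01,.01,.1],lambda v:(v[0],v[1],.0165,v[2])))
M={c:biggest(up(ims[c]).max(2)<95,seed(c,[.575,.065,.03])) for c in ims}
for c in M: M[c]=cv2.morphologyEx(M[c].astype(np.uint8),cv2.MORPH_CLOSE,np.ones((41,41)))>0
for cams in(("top","scene"),("top",),("scene",)):
    MM={c:M[c] for c in cams}
    r=fit(MM,chg,np.array([.575,.065,.01,.16]),[.01,.01,.004,.1],lambda v:tuple(v)) if len(cams)==2 else fit(MM,chg,np.array([.575,.065,.16]),[.01,.01,.1],lambda v:(v[0],v[1],h,v[2]))
    if len(cams)==2: h=r[0][2];R=r[0]
    print("chg",cams,r)
B={c:biggest(white(ims[c]),seed(c,tf([[.024,.039,.0305]],*R)[0])) for c in ims}
for c in B: print(c,B[c].sum())
print("busy",fit(B,cyl,np.r_[tf([[.024,.039,.0305]],*R)[0],R[3]],[.01,.01,.005,.1],lambda v:tuple(v)), tf([[.02425,.039,.0305],[.02425,-.039,.0305]],*R))
out=[]
for c in ims:
    u=up(ims[c]).copy()
    cs,_=cv2.findContours(chg(c,tuple(R),M[c].shape).astype(np.uint8),0,1);cv2.drawContours(u,cs,-1,(255,0,0),1)
    cs,_=cv2.findContours(M[c].astype(np.uint8),0,1);cv2.drawContours(u,cs,-1,(0,255,0),1)
    cs,_=cv2.findContours(B[c].astype(np.uint8),0,1);cv2.drawContours(u,cs,-1,(0,255,255),1)
    x,y=seed(c,[.575,.065,.03]).astype(int);out.append(u[y-200:y+200,x-200:x+200])
cv2.imwrite("pics/f1.png",np.hstack(out)[:,:,::-1])
E
python3 f1.py
```

```text
cell ('top', 'scene') (array([ 0.4749, -0.2663,  0.2719]), np.float64(0.332135887793948))
cell ('top',) (array([ 0.4752, -0.2666,  0.2585]), np.float64(0.07326592158949796))
cell ('scene',) (array([ 0.471 , -0.2647,  0.3988]), np.float64(0.24010311176578902))
chg ('top', 'scene') (array([0.5943, 0.1215, 0.0046, 0.175 ]), np.float64(0.3889351093269384))Traceback (most recent call last):
  File "f1.py", line 13, in <module>
    r=fit(MM,chg,np.array([.575,.065,.01,.16]),[.01,.01,.004,.1],lambda v:tuple(v)) if len(cams)==2 else fit(MM,chg,np.array([.575,.065,.16]),[.01,.01,.1],lambda v:(v[0],v[1],h,v[2]))
                                                                                                         ~~~^^^^^^^^^^^^^^^^^^^^^^^^^^^^^^^^^^^^^^^^^^^^^^^^^^^^^^^^^^^^^^^^^^^^^^^^^^^
  File "fit.py", line 34, in fit
    best=minimize(cost,v0,method="Nelder-Mead",options=dict(initial_simplex=sim,xatol=1e-5,fatol=1e-5,maxiter=250))
    res = _minimize_neldermead(fun, x0, args, callback, bounds=bounds,
                               **options)
    fsim[j] = func(sim[j])
              ~~~~^^^^^^^^
    fx = function(np.copy(x), *(wrapper_args + args))
  File "fit.py", line 28, in cost
    q=model(cam,p,m.shape);r+=1-(q&m).sum()/(q|m).sum()
  File "fit.py", line 17, in chg
    for b in BOX: m|=hull(cam,tf(b,*p),sh)
                     ~~~~^^^^^^^^^^^^^^^^^
  File "fit.py", line 6, in hull
    p=(proj(cam,P)+.5)*S-.5
       ~~~~^^^^^^^
  File "h.py", line 10, in proj
    c=get_calibration(cam);K=np.array(c["camera_matrix"]);d=np.array(c["dist_coeffs"]);T=np.array(c["world_from_camera"])
ValueError: time passes only in moves, steps and waits
```

```bash
python3 - <<'E'
import re
s=open('h.py').read()
s=s.replace("def ray(","_C={}\ndef gc(c):\n    if c not in _C: _C[c]=get_calibration(c)\n    return _C[c]\ndef ray(",1).replace("c=get_calibration(cam)","c=gc(cam)")
open('h.py','w').write(s)
s=open('fit.py').read()
s=s[:s.index("def white")]+'''def white(im):
    u=up(im).astype(int);return (u.max(2)-u.min(2)<.38*u.max(2))&(u.max(2)>35)
'''
open('fit.py','w').write(s)
s=open('f1.py').read()
s=s.replace("[.575,.065,.03]","[.59,.112,.03]").replace(".575,.065,",".59,.112,").replace("white(ims[c]),seed(c,tf","up(ims[c]).min(2)>100,seed(c,tf").replace("max(2)<95","max(2)<80")
s=s.replace("out=[]","out=[]\nMC={c:biggest(white(ims[c]),seed(c,[.475,-.263,.03])) for c in ims}")
s=s.replace("    x,y=seed","    cs,_=cv2.findContours(MC[c].astype(np.uint8),0,1);cv2.drawContours(u,cs,-1,(0,0,255),1)\n    X,Y=seed(c,[.475,-.263,.03]).astype(int)\n    x,y=seed").replace("out.append(u[y-200:y+200,x-200:x+200])","out.append(np.vstack([u[y-200:y+200,x-200:x+200],u[Y-100:Y+100,X-200:X+200]]))")
open('f1.py','w').write(s)
E
python3 f1.py
```

```text
cell ('top', 'scene') (array([ 0.4749, -0.2662,  0.2484]), np.float64(0.08810633716513705))
cell ('top',) (array([ 0.4752, -0.2661,  0.2389]), np.float64(0.022611744084136687))
cell ('scene',) (array([ 0.4734, -0.2664,  0.2484]), np.float64(0.04762763846292617))
chg ('top', 'scene') (array([0.5942, 0.1178, 0.0093, 0.1734]), np.float64(0.5707979049117666))
chg ('top',) (array([0.5922, 0.1181, 0.16  ]), np.float64(0.36617100371747213))
chg ('scene',) (array([0.5923, 0.1189, 0.1655]), np.float64(0.20074055230503973))
top 76952
scene 3503
busy (array([0.6073, 0.1652, 0.0427, 0.2285]), np.float64(1.1057160677068878)) [[0.6114 0.1604 0.0398]
 [0.6248 0.0836 0.0398]]
```

View pics/f1.png

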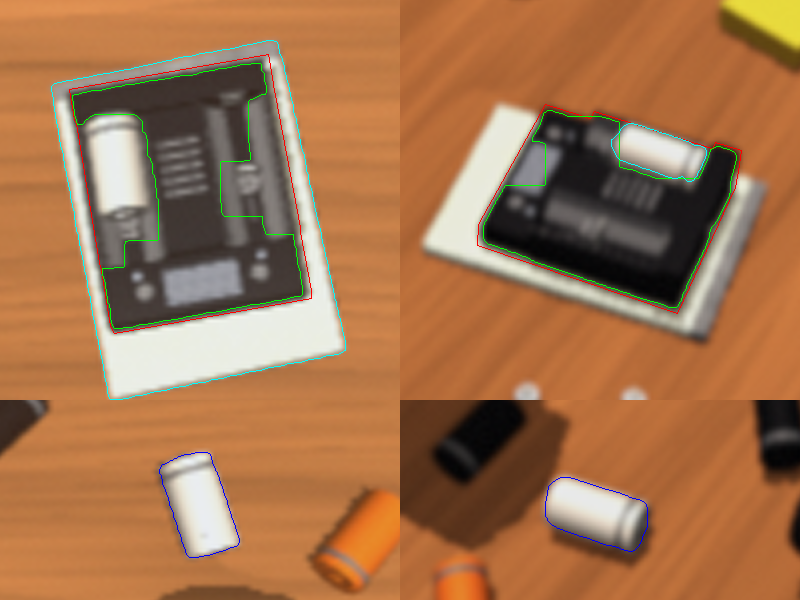

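Cell fit is good. The charger mask lacks its bright details, so I'll refit with convex hulls, and fit the busy cell inside the charger outline.

```bash
cat > f2.py <<'E'
from fit import *
np.set_printoptions(precision=4,suppress=True)
ims={c:read_camera(c) for c in("top","scene")}
def seed(c,P): return (proj(c,P)[0]+.5)*S
def hullm(m):
    p=cv2.findNonZero(m.astype(np.uint8));o=np.zeros(m.shape,np.uint8);cv2.fillConvexPoly(o,cv2.convexHull(p),1);return o>0
def chgh(cam,p,sh): return hull(cam,np.vstack([tf(b,*p) for b in BOX]),sh)
M={}
for c in ims:
    m=biggest(up(ims[c]).max(2)<105,seed(c,[.59,.112,.03]));M[c]=hullm(m)
h=.01
for cams in(("top","scene"),("top",),("scene",)):
    MM={c:M[c] for c in cams}
    r=fit(MM,chgh,np.array([.592,.118,.01,.165]),[.01,.01,.004,.1],tuple) if len(cams)==2 else fit(MM,chgh,np.array([.592,.118,.16]),[.01,.01,.1],lambda v:(v[0],v[1],h,v[2]))
    if len(cams)==2: h=r[0][2];R=r[0]
    print("chg",cams,r)
g=tf([[.02425,.039,.0305],[.02425,-.039,.0305]],*R)
B={}
for c in ims:
    near=cv2.dilate(cyl(c,(*g[0],R[3]),M[c].shape).astype(np.uint8),np.ones((21,21)))>0
    inner=cv2.erode(chgh(c,tuple(R),M[c].shape).astype(np.uint8),np.ones((9,9)))>0 if c=="top" else True
    B[c]=biggest((up(ims[c]).min(2)>105)&near&inner,seed(c,g[0]))
for cams in(("top","scene"),("top",),("scene",)):
    print("busy",cams,fit({c:B[c] for c in cams},cyl,np.r_[g[0][:2],R[3]],[.01,.01,.1],lambda v:(v[0],v[1],h+.0305,v[2])))
print(g)
out=[]
for c in ims:
    u=up(ims[c]).copy()
    for m,col in((chgh(c,tuple(R),M[c].shape),(255,0,0)),(M[c],(0,255,0)),(B[c],(0,255,255)),(cyl(c,(*g[0],R[3]),M[c].shape),(255,0,255)),(cyl(c,(*g[1],R[3]),M[c].shape),(255,255,0))):
        cs,_=cv2.findContours(m.astype(np.uint8),0,1);cv2.drawContours(u,cs,-1,col,1)
    x,y=seed(c,[.59,.112,.03]).astype(int);out.append(u[y-200:y+200,x-200:x+200])
cv2.imwrite("pics/f2.png",np.hstack(out)[:,:,::-1])
E
python3 f2.py
```

```text
chg ('top', 'scene') (array([0.5942, 0.12  , 0.0061, 0.1892]), np.float64(0.05569093677498582))
chg ('top',) (array([0.5947, 0.12  , 0.1614]), np.float64(0.03193810751834958))
chg ('scene',) (array([0.5938, 0.1202, 0.1883]), np.float64(0.02170641997325007))
busy ('top', 'scene') (array([0.6097, 0.1639, 0.1876]), np.float64(0.4217768902064568))
busy ('top',) (array([0.6125, 0.1639, 0.1634]), np.float64(0.07765253175881193))
busy ('scene',) (array([0.6047, 0.1691, 0.2937]), np.float64(0.19372873116188627))
[[0.6107 0.1628 0.0366]
 [0.6253 0.0862 0.0366]]
```

View pics/f2.png

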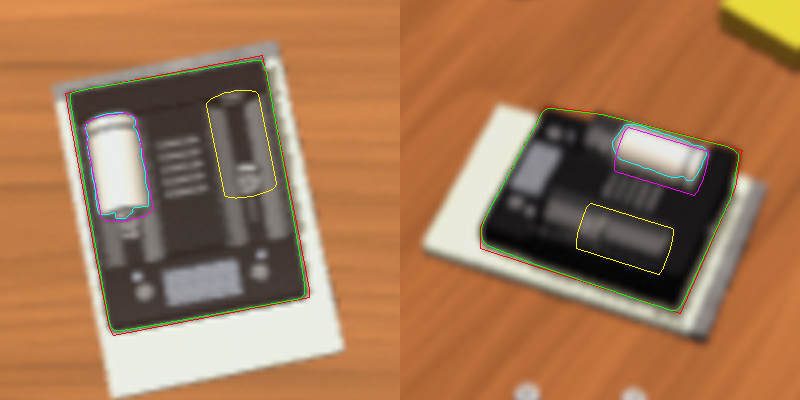

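The top view outlines (red/green) agree: charger corners lie at about (67,93), (265,57), (309,297) and (113,333) in the crop. In the scene view the busy cell sits about 10 px (at 4x) above my model, so the pad is thicker than the fit says. I'll triangulate the pad corners to settle it, then move.

```bash
cat > f3.py <<'E'
from fit import *
np.set_printoptions(precision=4,suppress=True)
ims={c:read_camera(c) for c in("top","scene")}
for c in ims: np.save(f"{c}0.npy",ims[c])
def seed(c,P): return (proj(c,P)[0]+.5)*S
Q={}
for c in ims:
    u=up(ims[c]).astype(int)
    m=biggest((u.max(2)-u.min(2)<.38*u.max(2)),seed(c,[.59,.112,.03]))
    k=cv2.convexHull(cv2.findNonZero(m.astype(np.uint8)))
    for e in range(5,60):
        a=cv2.approxPolyDP(k,e,True)[:,0]
        if len(a)<=4: break
    Q[c]=(a+.5)/S-.5
    print(c,m.sum(),Q[c].tolist())
def tri(a,b):
    o1,r1=ray("top",a);o2,r2=ray("scene",b)
    s=np.linalg.lstsq(np.c_[r1,-r2],o2-o1,rcond=None)[0]
    p,q=o1+s[0]*r1,o2+s[1]*r2;return (p+q)/2,np.linalg.norm(p-q)
for a in Q["top"]:
    w=at_z("top",a,.01);b=min(Q["scene"],key=lambda b:np.linalg.norm(at_z("scene",b,.01)-w))
    print(w,*tri(a,b))
# charger edges in the top view, back-projected at a height of h+33 mm
m=biggest(up(ims["top"]).max(2)<105,seed("top",[.59,.112,.03]))
k=cv2.convexHull(cv2.findNonZero(m.astype(np.uint8)))
for e in range(3,60):
    a=cv2.approxPolyDP(k,e,True)[:,0]
    if len(a)<=4: break
a=(a+.5)/S-.5
for p in a: print("chg corner",p,at_z("top",p,.0),at_z("top",p,.04),at_z("top",p,.05))
E
python3 f3.py
```

```text
top 75838 [[291.625, 217.375], [233.625, 229.625], [218.875, 151.375], [274.625, 140.625]]
scene 51778 [[363.625, 199.375], [348.125, 237.375], [278.125, 214.625], [296.875, 179.125]]
[0.4979 0.0224 0.01  ] [0.4986 0.0223 0.0062] 6.037609231878773e-06
[0.4681 0.1676 0.01  ] [0.4682 0.1676 0.0077] 0.0005488628123935836
[0.6739 0.2091 0.01  ] [0.6744 0.2089 0.0066] 0.001781332880193647
[0.7021 0.0639 0.01  ] [0.7033 0.0634 0.0053] 0.0014957440800342833
chg corner [281.625 203.875] [0.535  0.0471 0.    ] [0.5263 0.0473 0.04  ] [0.5241 0.0474 0.05  ]
chg corner [234.125 212.625] [0.5132 0.1681 0.    ] [0.5054 0.1636 0.04  ] [0.5034 0.1625 0.05  ]
chg corner [223.125 153.375] [0.6718 0.1993 0.    ] [0.6578 0.1936 0.04  ] [0.6543 0.1922 0.05  ]
chg corner [270.875 145.125] [0.6935 0.0739 0.    ] [0.6787 0.0731 0.04  ] [0.6749 0.0729 0.05  ]
```

The pad is about 6.5 mm thick, and the charger centre is at (0.594, 0.120) with a yaw of about 0.17. Next I'll move above the cell, 8 mm behind its centre.

Call:
step_arm(
  commands=[
    {"translation": [32.7,-13,0],"roll": 0},
    {"translation": [32.7,-13,0],"roll": 0},
    {"translation": [32.7,-13,0],"roll": 0},
    {"translation": [32.7,-13,0],"roll": 0},
    {"translation": [32.7,-13,0],"roll": 0},
    {"translation": [32.7,-13,0],"roll": 0},
    {"translation": [32.7,-13,0],"roll": 0},
    {"translation": [32.7,-13,0],"roll": 0},
    {"translation": [32.7,-13,0],"roll": 0},
    {"translation": [32.7,-13,0],"roll": 0},
    {"translation": [32.7,-13,0],"roll": -0.01},
    {"translation": [32.7,-13,0],"roll": 0},
    {"translation": [0,0,30],"roll": 0},
    {"translation": [0,0,30],"roll": 0},
    {"translation": [0,0,30],"roll": 0},
    {"translation": [0,0,0],"roll": 0},
    {"translation": [0,0,0],"roll": 0},
  ],
  fingers=0.48,
  grip_force=15,
)

```text
time: 2.82
tool_pos: [0.4666, -0.2668, 0.1004]
tool_rot: [-3.139, 0.002, 0.245]
contact_force: [-0.1, -0.6, 0.0]
opening: 0.0438
grip_force: 0.0
```

Call:
step_arm(
  commands=[
    {"translation": [0.2,1.3,25],"roll": 0},
    {"translation": [0,0,25],"roll": 0},
    {"translation": [0,0,20],"roll": 0},
    {"translation": [0,0,12],"roll": 0},
    {"translation": [0,0,6],"roll": 0},
    {"translation": [0,0,0],"roll": 0},
    {"translation": [0,0,0],"roll": 0},
    {"translation": [0,0,0],"roll": 0},
  ],
)

```text
time: 3.48
tool_pos: [0.4689, -0.2694, 0.0148]
tool_rot: [3.139, -0.002, 0.245]
contact_force: [-0.3, 0.5, 0.1]
opening: 0.0437
grip_force: 0.0
```

Call:
step_arm(
  commands=[
    {"translation": [0,0,0],"roll": 0},
    {"translation": [0,0,0],"roll": 0},
    {"translation": [0,0,0],"roll": 0},
    {"translation": [0,0,0],"roll": 0},
    {"translation": [0,0,0],"roll": 0},
  ],
  fingers=0.2,
  grip_force=15,
)

```text
time: 3.9
tool_pos: [0.4679, -0.2686, 0.0132]
tool_rot: [3.141, -0.0, 0.245]
contact_force: [-0.6, 0.4, 1.5]
opening: 0.0193
grip_force: 0.0
```

The fingers closed past the cell's width, so I'll look.

Run:
```python
from h import *
print(observe())
a=read_camera("top");b=read_camera("scene")
cr=lambda im,cx,cy:cv2.resize(im[cy-38:cy+38,cx-25:cx+25],(400,600),interpolation=cv2.INTER_CUBIC)
m=np.hstack([cr(a,408,225),cr(b,205,281)]);cv2.imwrite("pics/m2.png",m[:,:,::-1])
```

```text
{'time': 3.9, 'qpos': array([-6.63159610e-01,  5.73577912e-01,  1.70122339e+00, -9.40655402e-05,
        8.66551154e-01,  6.62868340e-01]), 'qvel': array([ 0.00124302,  0.00264375,  0.00114456, -0.00059381,  0.00063779,
       -0.00024254]), 'joint_efforts': array([-8.47605497e-04, -4.84843719e+01, -1.82240903e+01,  6.60321163e-02,
       -2.12640449e-02,  2.29909028e-04]), 'tool_pos': array([ 0.46785503, -0.26856321,  0.01315846]), 'tool_rot': array([ 3.14135920e+00, -9.12925630e-05,  2.44829283e-01]), 'contact_force': array([-0.62718902,  0.42977177,  1.47604047]), 'torque': array([ 0.04215293, -0.01626585, -0.03057372]), 'grip_force': 0.0, 'opening': 0.019311332144529392}
```

View pics/m2.png

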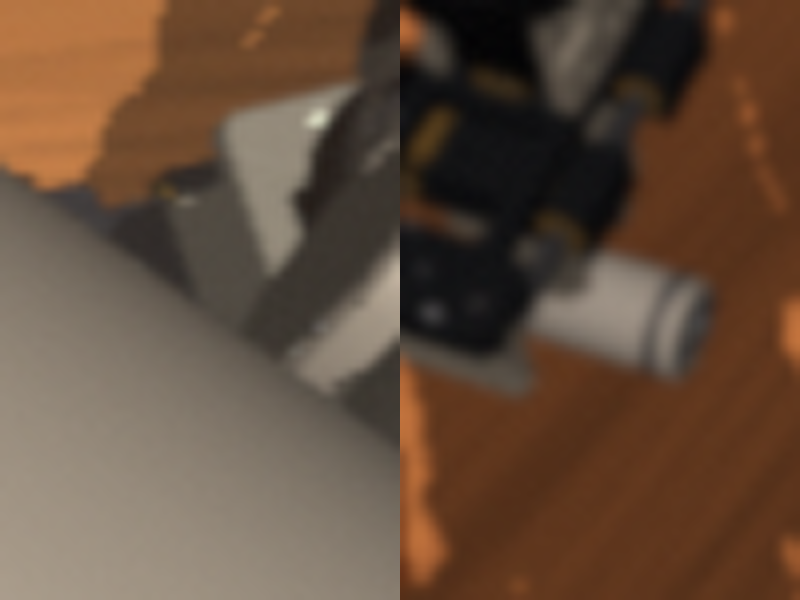

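Run:
```python
from fit import *
a=read_camera("scene")
g=lambda P:((proj("scene",P)-[165,251])*10)
y=.245;c=tf([[.03075,0,0],[-.03075,0,0],[-.008,0,0]],.4749,-.2662,.0165,y)
t=tf([[0,.0097,0],[0,-.0097,0],[0,.0097,.03],[0,-.0097,.03]],.4679,-.2686,.0132,y)
print(g(c).round(),g(t).round())
im=cv2.resize(a[251:311,165:245],None,fx=10,fy=10,interpolation=cv2.INTER_CUBIC)
im=cv2.convertScaleAbs(im,alpha=1.6)
for p in g(c): cv2.circle(im,tuple(int(v) for v in p),4,(255,0,0),-1)
for p in g(t): cv2.circle(im,tuple(int(v) for v in p),4,(0,255,0),-1)
cs,_=cv2.findContours(cyl("scene",(.4749,-.2662,.0165,y),(1680,2240)).astype(np.uint8),0,1)
cv2.polylines(im,[(((cs[0][:,0]+.5)/4-.5-[165,251])*10).astype(np.int32)],True,(0,0,255),1)
cv2.imwrite("pics/m3.png",im[:,:,::-1])
```

```text
[[520. 339.]
 [301. 267.]
 [381. 293.]] [[401. 272.]
 [367. 334.]
 [385. 208.]
 [351. 271.]]
```

View pics/m3.png

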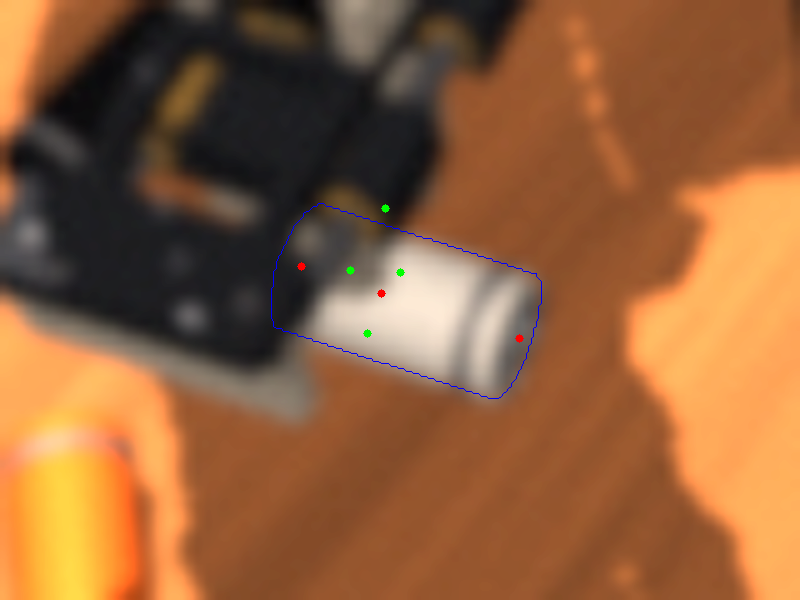

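The crop shows the cell unmoved at (400,300). The near finger's visible end, around (370,280), looks higher than the reported TCP. I'll back up, reopen the fingers and probe.

Call:
step_arm(
  commands=[
    {"translation": [0,0,-2],"roll": 0},
    {"translation": [0,0,-2],"roll": 0},
    {"translation": [0,0,0],"roll": 0},
  ],
)

```text
time: 4.3
tool_pos: [0.4681, -0.2687, 0.0175]
tool_rot: [3.141, -0.0, 0.245]
contact_force: [-0.6, 0.3, -0.5]
opening: 0.0182
grip_force: 0.0
```

Call:
step_arm(
  commands=[
    {"translation": [0,0,-30],"roll": 0},
    {"translation": [0,0,-30],"roll": 0},
    {"translation": [0,0,0],"roll": 0},
    {"translation": [0,0,0],"roll": 0},
  ],
)

```text
time: 4.63
tool_pos: [0.4689, -0.2694, 0.0787]
tool_rot: [3.138, -0.003, 0.245]
contact_force: [0.3, 0.3, -0.7]
opening: 0.0184
grip_force: 0.0
```

```bash
cat > ov.py <<'E'
from fit import *
o=observe();p=o["tool_pos"];y=o["tool_rot"][2];w=o["opening"]/2
print(p,o["tool_rot"],w*2,o["contact_force"],o["time"])
ims=[]
for c in("scene","top"):
    a=read_camera(c)
    P=tf([[0,w,0],[0,-w,0],[0,w,.06],[0,-w,.06],[0,0,0]],*p,y)
    q=proj(c,P);x0,y0=(q[4]-[40,60]).astype(int);x0=max(x0,0);y0=max(y0,0)
    im=cv2.convertScaleAbs(cv2.resize(a[y0:y0+120,x0:x0+80],(400,600),interpolation=cv2.INTER_CUBIC),alpha=1.6)
    q=((q-[x0,y0])*5).astype(int)
    for k in(0,1,2,3): cv2.circle(im,tuple(map(int,q[k])),3,(0,255,0),-1)
    ims.append(im)
cv2.imwrite("pics/ov.png",np.hstack(ims)[:,:,::-1])
E
python3 ov.py
```

```text
[ 0.46887223 -0.26935263  0.07872712] [ 3.13818094e+00 -2.56411350e-03  2.44839266e-01] 0.01835668068235708 [ 0.2950057   0.31672017 -0.71204799] 4.6333
```

View pics/ov.png

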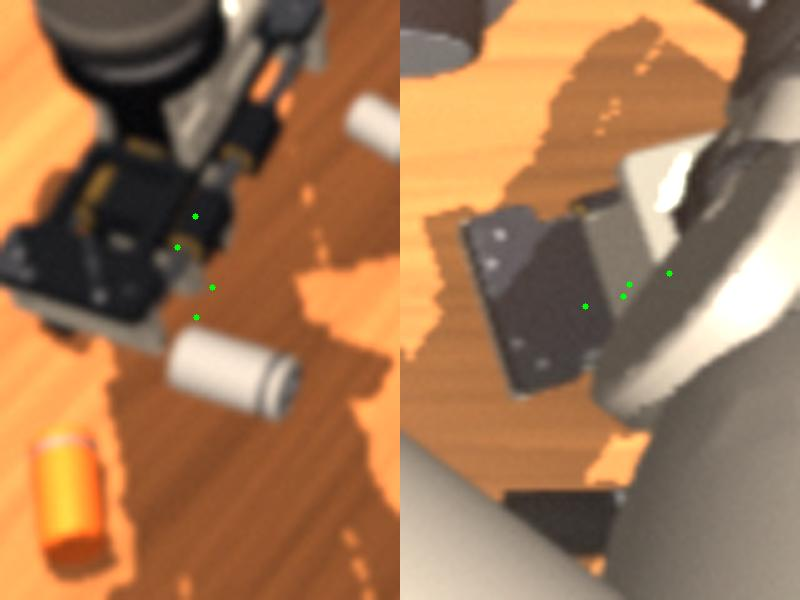

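In the scene crop the near fingertip ends near (190,297). That is about 20 mm above where the reported TCP would put it, which explains the miss. I'll refit the cell, then reopen and descend in small, force-checked steps.

Run:
```python
from fit import *
a=read_camera("scene");s=(proj("scene",[.475,-.263,.03])[0]+.5)*S
M={"scene":biggest(white(a),s)};print(M["scene"].sum())
print(fit(M,cyl,np.array([.473,-.266,.25]),[.01,.01,.1],lambda v:(v[0],v[1],.0165,v[2])))
```

```text
5273
(array([ 0.47429029, -0.26639229,  0.23685716]), np.float64(0.04640203008881638))
```

Call:
step_arm(
  commands=[
    {"translation": [0,0,0],"roll": 0},
    {"translation": [0,0,0],"roll": 0},
    {"translation": [0,0,0],"roll": 0},
    {"translation": [0,0,0],"roll": 0},
    {"translation": [0,0,0],"roll": 0},
    {"translation": [0,0,20],"roll": 0},
    {"translation": [0,0,20],"roll": 0},
    {"translation": [0,0,15],"roll": 0},
    {"translation": [0,0,9],"roll": 0},
    {"translation": [0,0,0],"roll": 0},
    {"translation": [0,0,0],"roll": 0},
  ],
  fingers=0.48,
)

```text
time: 5.7
tool_pos: [0.4678, -0.2686, 0.013]
tool_rot: [-3.141, 0.0, 0.245]
contact_force: [0.8, -0.3, 0.0]
opening: 0.044
grip_force: 0.0
```

Call:
step_arm(
  commands=[
    {"translation": [0,0,3],"roll": 0},
    {"translation": [0,0,3],"roll": 0},
    {"translation": [0,0,3],"roll": 0},
    {"translation": [0,0,0],"roll": 0},
    {"translation": [0,0,0],"roll": 0},
  ],
)

```text
time: 6.12
tool_pos: [0.4678, -0.2685, 0.0041]
tool_rot: [3.141, -0.0, 0.245]
contact_force: [-0.1, -0.9, 0.6]
opening: 0.0442
grip_force: 0.0
```

Call:
step_arm(
  commands=[
    {"translation": [0,0,2],"roll": 0},
    {"translation": [0,0,2],"roll": 0},
    {"translation": [0,0,2],"roll": 0},
    {"translation": [0,0,0],"roll": 0},
    {"translation": [0,0,0],"roll": 0},
  ],
)

```text
time: 6.53
tool_pos: [0.4677, -0.2685, -0.0022]
tool_rot: [-3.141, 0.0, 0.245]
contact_force: [1.1, -0.0, -0.3]
opening: 0.0439
grip_force: 0.0
```

The tool went below z=0 with no force, so the true fingertip really is about 19–20 mm above the reported point. I'll go down to about -0.0075 and close.

Call:
step_arm(
  commands=[
    {"translation": [0,0,2],"roll": 0},
    {"translation": [0,0,2],"roll": 0},
    {"translation": [0,0,1.3],"roll": 0},
    {"translation": [0,0,0],"roll": 0},
  ],
)

```text
time: 6.87
tool_pos: [0.4676, -0.2684, -0.0077]
tool_rot: [-3.141, 0.0, 0.245]
contact_force: [0.1, 0.6, -0.6]
opening: 0.0441
grip_force: 0.0
```

Call:
step_arm(
  commands=[
    {"translation": [0,0,0],"roll": 0},
    {"translation": [0,0,0],"roll": 0},
    {"translation": [0,0,0],"roll": 0},
    {"translation": [0,0,0],"roll": 0},
  ],
  fingers=0.2,
  grip_force=15,
)

```text
time: 7.2
tool_pos: [0.4679, -0.2686, -0.0072]
tool_rot: [3.141, -0.0, 0.245]
contact_force: [0.1, 1.1, 1.3]
opening: 0.0221
grip_force: 1.8
```

Call:
step_arm(
  commands=[
    {"translation": [0,0,0],"roll": 0},
    {"translation": [0,0,0],"roll": 0},
  ],
)

```text
time: 7.37
tool_pos: [0.4681, -0.269, -0.0065]
tool_rot: [3.14, -0.0, 0.245]
contact_force: [-2.2, -0.1, 8.8]
opening: 0.0187
grip_force: 10.6
```

```bash
python3 ov.py
python3 - <<'E'
from fit import *
a=read_camera("scene");s=(proj("scene",[.475,-.263,.03])[0]+.5)*S
# front end of the cell: compare the current picture with the start one
b=np.load("scene0.npy");print(s/S)
d=np.abs(a.astype(int)-b).max(2)
E
```

```text
[ 0.46811515 -0.26895255 -0.00653351] [ 3.14043179e+00 -4.90929770e-04  2.44954635e-01] 0.018682211518765823 [-2.24177166 -0.1440306   8.84504118] 7.3667
[206.62215465 278.03593847]
```

View pics/ov.png

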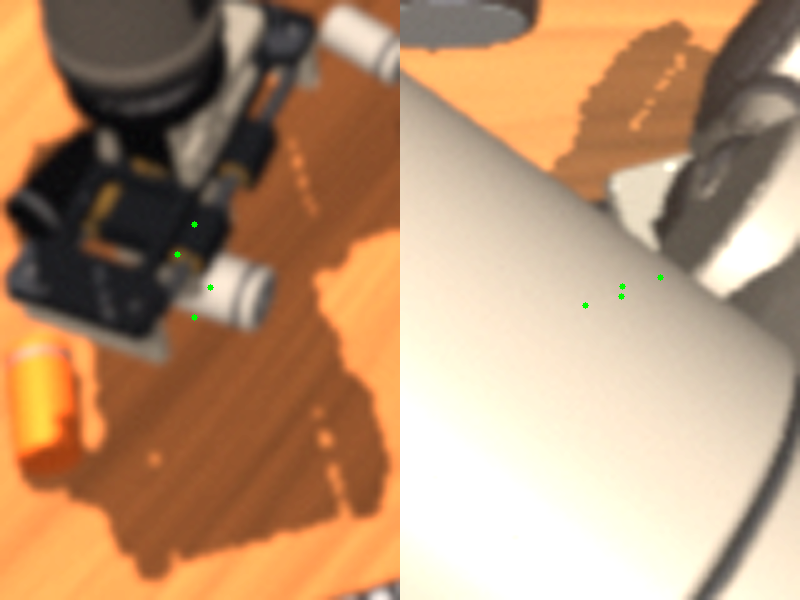

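The fingers wedge on the cell's upper part: opening 18.7 mm and 8.8 N upward put the tips at z≈0.030. So the true tip is about 36 mm above the reported point. I'll open and continue down in force-checked steps.

Call:
step_arm(
  commands=[
    {"translation": [0,0,0],"roll": 0},
    {"translation": [0,0,0],"roll": 0},
    {"translation": [0,0,0],"roll": 0},
    {"translation": [0,0,0],"roll": 0},
    {"translation": [0,0,3],"roll": 0},
    {"translation": [0,0,3],"roll": 0},
    {"translation": [0,0,0],"roll": 0},
  ],
  fingers=0.48,
)

```text
time: 8.1
tool_pos: [0.4673, -0.2682, -0.0141]
tool_rot: [-3.141, 0.001, 0.245]
contact_force: [0.4, 0.5, 0.7]
opening: 0.0439
grip_force: 0.0
```

Run:
```python
from fit import *
o=observe();print(o["tool_pos"],o["contact_force"],o["opening"],o["time"])
a=read_camera("scene");b=np.load("scene0.npy")
# shift of the plus end versus the start picture
x0,y0=204,270;t=b[y0:y0+26,x0:x0+22]
r=cv2.matchTemplate(a[y0-12:y0+38,x0-12:x0+34],t,cv2.TM_CCOEFF_NORMED);print(cv2.minMaxLoc(r))
for n in("cell_mid","cell_plus"):
    for q in search_frame("scene",n)[:4]: print(n,np.round(q["at"],4),round(q["confidence"],2),proj("scene",q["at"])[0].round(0))
```

```text
[ 0.4673416  -0.26817017 -0.01412384] [0.40533631 0.53481212 0.69028444] 0.04387749148387957 8.1
(-0.4795660674571991, 0.7401500940322876, (4, 6), (15, 14))
cell_mid [ 0.303  -0.3357  0.0273] 0.85 [137. 266.]
cell_mid [ 0.4575 -0.3672  0.0297] 0.84 [173. 305.]
cell_mid [ 0.4913 -0.2686  0.03  ] 0.69 [210. 282.]
cell_mid [ 0.379  -0.2715  0.0297] 0.66 [176. 262.]
cell_plus [ 0.4913 -0.2703  0.0285] 0.74 [209. 283.]
cell_plus [ 0.4609 -0.3718  0.0298] 0.71 [173. 307.]
cell_plus [ 0.3003 -0.337   0.0245] 0.68 [136. 266.]
cell_plus [ 0.375  -0.2707  0.0333] 0.65 [174. 260.]
```

Call:
step_arm(
  commands=[
    {"translation": [0,0,-30],"roll": 0},
    {"translation": [0,0,-30],"roll": 0},
    {"translation": [0,0,-30],"roll": 0},
    {"translation": [0,0,0],"roll": 0},
    {"translation": [0,0,0],"roll": 0},
  ],
)

```text
time: 8.67
tool_pos: [0.4689, -0.2693, 0.0785]
tool_rot: [3.138, -0.003, 0.245]
contact_force: [-0.4, 0.2, -1.1]
opening: 0.0441
grip_force: 0.0
```

Run:
```python
from fit import *
a=read_camera("scene");s=(proj("scene",[.478,-.266,.03])[0]+.5)*S
M={"scene":biggest(white(a),s)};print(M["scene"].sum())
print(fit(M,cyl,np.array([.476,-.266,.25]),[.01,.01,.1],lambda v:(v[0],v[1],.0165,v[2])))
```

```text
5321
(array([ 0.47297769, -0.26494389,  0.24550117]), np.float64(0.039535727239753404))
```

Call:
step_arm(
  commands=[
    {"translation": [-1,-2,30],"roll": 0},
    {"translation": [0,0,30],"roll": 0},
    {"translation": [0,0,25],"roll": 0},
    {"translation": [0,0,3],"roll": 0},
    {"translation": [0,0,3],"roll": 0},
    {"translation": [0,0,0],"roll": 0},
  ],
)

```text
time: 9.22
tool_pos: [0.4662, -0.2667, -0.0146]
tool_rot: [-3.141, 0.001, 0.245]
contact_force: [0.5, -0.6, -1.3]
opening: 0.0442
grip_force: 0.0
```

Call:
step_arm(
  commands=[
    {"translation": [0,0,3],"roll": 0},
    {"translation": [0,0,3],"roll": 0},
    {"translation": [0,0,3],"roll": 0},
    {"translation": [0,0,0],"roll": 0},
  ],
)

```text
time: 9.55
tool_pos: [0.4664, -0.2669, -0.0232]
tool_rot: [3.141, -0.0, 0.245]
contact_force: [0.5, -0.1, 0.1]
opening: 0.0439
grip_force: 0.0
```

Call:
step_arm(
  commands=[
    {"translation": [0,0,0],"roll": 0},
    {"translation": [0,0,0],"roll": 0},
    {"translation": [0,0,0],"roll": 0},
  ],
  fingers=0.28,
  grip_force=15,
)

```text
time: 9.8
tool_pos: [0.4665, -0.267, -0.023]
tool_rot: [3.141, -0.0, 0.245]
contact_force: [0.1, 0.5, 0.7]
opening: 0.0325
grip_force: 15.0
```

Gripped: opening 32.5 mm at 15 N. Now lift and carry to a hover behind the plate, turning to the bay's yaw.

Call:
step_arm(
  commands=[
    {"translation": [0,0,-15],"roll": 0},
    {"translation": [0,0,-28],"roll": 0},
    {"translation": [0,0,-35],"roll": 0},
    {"translation": [0,0,-35],"roll": 0},
    {"translation": [20.8,-25.3,0],"roll": 0},
    {"translation": [20.8,-25.3,0],"roll": 0},
    {"translation": [20.8,-25.3,0],"roll": 0},
    {"translation": [20.8,-25.3,0],"roll": 0},
    {"translation": [20.8,-25.3,0],"roll": 0},
    {"translation": [20.8,-25.3,0],"roll": 0},
    {"translation": [20.8,-25.3,0],"roll": 0},
    {"translation": [20.8,-25.3,0],"roll": 0},
    {"translation": [20.8,-25.3,0],"roll": 0},
    {"translation": [20.8,-25.3,0],"roll": 0},
    {"translation": [20.8,-25.3,0],"roll": 0},
    {"translation": [20.8,-25.3,0],"roll": 0},
    {"translation": [0,0,0],"roll": 0.075},
    {"translation": [0,0,0],"roll": 0},
    {"translation": [0,0,0],"roll": 0},
  ],
)

```text
time: 11.38
tool_pos: [0.6343, 0.0882, 0.0891]
tool_rot: [3.141, 0.001, 0.172]
contact_force: [-0.7, -0.1, -0.8]
opening: 0.0322
grip_force: 15.0
```

```bash
cat > inhand.py <<'E'
from fit import *
np.set_printoptions(precision=4,suppress=True)
o=observe();p=o["tool_pos"];y=o["tool_rot"][2];print(p,y,o["contact_force"],o["opening"],o["grip_force"],o["time"])
z=p[2]+.0395
def tilt(P,t): c,s=np.cos(t),np.sin(t);return np.c_[P[:,0]*c-P[:,2]*s,P[:,1],P[:,0]*s+P[:,2]*c]
g=tf([[.008,0,0]],p[0],p[1],z,y)[0]
for c in("scene","top"):
    a=read_camera(c);np.save(c+"1.npy",a)
    s=(proj(c,g)[0]+.5)*S
    m=biggest(up(a).min(2)>105,s);print(c,m.sum(),cyl(c,(*g,y),m.shape).sum())
    x,yy=s.astype(int);cv2.imwrite(f"pics/ih_{c}.png",up(a)[yy-200:yy+200,x-200:x+200,::-1])
    cs,_=cv2.findContours(m.astype(np.uint8),0,1);k=max(cs,key=cv2.contourArea)[:,0]/S
    print("model tip/nose px",proj(c,tf([[.03075,0,0],[.02875,.0165,0],[.02875,-.0165,0],[.02875,0,.0165],[.02875,0,-.0165]],*g,y)).round(1).tolist(),"mask bbox",k.min(0),k.max(0))
E
python3 inhand.py
python3 - <<'E'
import cv2,numpy as np
cv2.imwrite("pics/ih.png",np.hstack([cv2.imread(f"pics/ih_{c}.png") for c in("scene","top")]))
E
```

```text
[0.6343 0.0882 0.0891] 0.1722542350106917 [-0.7067 -0.0742 -0.8261] 0.03224738716574174 14.992758929729462 11.3833
scene 12647 5055
model tip/nose px [[348.5, 195.5], [349.8, 191.0], [345.7, 199.7], [348.4, 191.0], [347.2, 199.5]] mask bbox [279.75 179.  ] [363.75 235.  ]
top 78052 6686
model tip/nose px [[260.7, 134.3], [253.8, 136.3], [267.8, 133.9], [260.5, 132.3], [261.2, 137.7]] mask bbox [217.5  108.75] [299.25 225.  ]
```

View pics/ih.png

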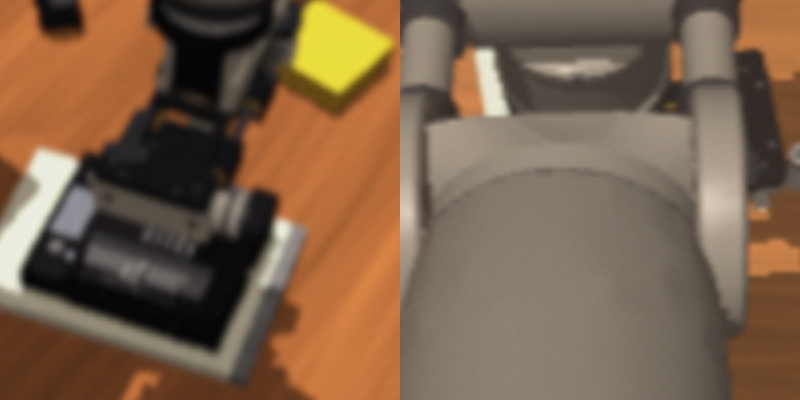

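The one visible white end, at crop (230,210), is the carried cell's nose, close to where the model puts it at (244,214). I'll compare the two numerically.

Run:
```python
from fit import *
a=np.load("scene1.npy");p=[.6343,.0882,.0891];y=.1722
for s in(0,.004,.008,.012,.016):
    g=tf([[s,0,0]],p[0],p[1],p[2]+.0395,y)[0];c=(proj("scene",g)[0]+.5)*S
    if s==.008:
        u=up(a);x,yy=c.astype(int);m=(u.min(2)>85);l=cv2.connectedComponents(m.astype(np.uint8))[1]
        k=l[yy+8,x+28];pts=np.argwhere(l==k)[:,::-1]/S;print("comp",k,len(pts),pts.min(0),pts.max(0), pts.mean(0))
        f=np.load("scene0.npy");
    q=cyl("scene",(*g,y),(1680,2240));P=np.argwhere(q)[:,::-1]/S;print(s,P.min(0),P.max(0))
for nm,gg in(("busy",tf([[.02425,.039,.0305]],.5943,.12,.0065,.172)[0]),):
    P=np.argwhere(cyl("scene",(*gg,.172),(1680,2240)))[:,::-1]/S;print(nm,P.min(0),P.max(0))
u=up(np.load("scene0.npy"));
```

```text
0 [321.5 182. ] [347.5  200.75]
0.004 [323.  182.5] [348.75 201.25]
comp 61 909 [340.75 189.75] [349.25 199.25] [344.90264026 194.03355336]
0.008 [324.5  182.75] [350.25 201.75]
0.012 [325.75 183.25] [351.75 202.25]
0.016 [327.25 183.75] [353.25 202.75]
busy [326.5 185. ] [350.   202.25]
```

Call:
step_arm(
  commands=[
    {"translation": [0,0,20],"roll": 0},
    {"translation": [0,0,20],"roll": 0},
    {"translation": [0,0,12],"roll": 0},
    {"translation": [0,0,6],"roll": 0},
    {"translation": [0,0,2],"roll": 0},
    {"translation": [0,0,0],"roll": 0},
    {"translation": [0,0,0],"roll": 0},
  ],
)

```text
time: 12.07
tool_pos: [0.6356, 0.088, 0.0306]
tool_rot: [3.141, -0.002, 0.17]
contact_force: [0.3, -0.6, -2.1]
opening: 0.0329
grip_force: 15.0
```

Call:
step_arm(
  commands=[
    {"translation": [0,0,2],"roll": 0},
    {"translation": [0,0,2],"roll": 0},
    {"translation": [0,0,0],"roll": 0},
  ],
)

```text
time: 12.32
tool_pos: [0.635, 0.0882, 0.0258]
tool_rot: [3.141, -0.0, 0.17]
contact_force: [-0.4, -0.5, -1.3]
opening: 0.0326
grip_force: 15.0
```

Call:
step_arm(
  commands=[
    {"translation": [0,0,2],"roll": 0},
    {"translation": [0,0,0],"roll": 0},
  ],
)

```text
time: 12.48
tool_pos: [0.6348, 0.0883, 0.0244]
tool_rot: [3.141, 0.0, 0.17]
contact_force: [-2.7, -0.2, 4.7]
opening: 0.0323
grip_force: 15.0
```

Block contact came at reported z≈0.0245, as predicted. Lowering further should tilt the nose up.

Call:
step_arm(
  commands=[
    {"translation": [0,0,1],"roll": 0},
    {"translation": [0,0,1],"roll": 0},
    {"translation": [0,0,0],"roll": 0},
  ],
  grip_force=12,
)

```text
time: 12.73
tool_pos: [0.6343, 0.0883, 0.0224]
tool_rot: [3.142, 0.001, 0.17]
contact_force: [-4.7, -0.5, 5.2]
opening: 0.0326
grip_force: 12.0
```

Call:
step_arm(
  commands=[
    {"translation": [0,0,1],"roll": 0},
    {"translation": [0,0,1],"roll": 0},
    {"translation": [0,0,0],"roll": 0},
  ],
)

```text
time: 12.98
tool_pos: [0.634, 0.0882, 0.0204]
tool_rot: [3.142, 0.002, 0.17]
contact_force: [-5.2, -0.8, 5.0]
opening: 0.0331
grip_force: 12.0
```

Call:
step_arm(
  commands=[
    {"translation": [0,0,1],"roll": 0},
    {"translation": [0,0,1],"roll": 0},
    {"translation": [0,0,1],"roll": 0},
    {"translation": [0,0,0],"roll": 0},
  ],
)

```text
time: 13.32
tool_pos: [0.6338, 0.0882, 0.0172]
tool_rot: [-3.142, 0.002, 0.17]
contact_force: [-5.1, -0.9, 6.1]
opening: 0.0328
grip_force: 12.0
```

The cell is tilted about 19°, nose up, with its flat end below the plate's top edge. Now I pull it back along the bay against the spring.

Call:
step_arm(
  commands=[
    {"translation": [-2,0,0],"roll": 0},
    {"translation": [-2,0,0],"roll": 0},
    {"translation": [-2,0,0],"roll": 0},
    {"translation": [-2,0,0],"roll": 0},
    {"translation": [0,0,0],"roll": 0},
  ],
)

```text
time: 13.73
tool_pos: [0.6274, 0.0869, 0.0168]
tool_rot: [3.141, -0.001, 0.17]
contact_force: [2.1, 0.1, -0.9]
opening: 0.0324
grip_force: 12.0
```

Call:
step_arm(
  commands=[
    {"translation": [-2,0,0],"roll": 0},
    {"translation": [-2,0,0],"roll": 0},
    {"translation": [-2,0,0],"roll": 0},
    {"translation": [-2,0,0],"roll": 0},
    {"translation": [0,0,0],"roll": 0},
  ],
)

```text
time: 14.15
tool_pos: [0.6191, 0.0854, 0.0168]
tool_rot: [3.141, -0.0, 0.17]
contact_force: [3.4, 1.2, -1.5]
opening: 0.0325
grip_force: 12.0
```

The spring is engaged at about 3.5 N. Pulling 7 mm more.

Call:
step_arm(
  commands=[
    {"translation": [-2,0,0],"roll": 0},
    {"translation": [-2,0,0],"roll": 0},
    {"translation": [-2,0,0],"roll": 0},
    {"translation": [-1,0,0],"roll": 0},
    {"translation": [0,0,0],"roll": 0},
    {"translation": [0,0,0],"roll": 0},
  ],
)

```text
time: 14.65
tool_pos: [0.6124, 0.0842, 0.0168]
tool_rot: [3.141, -0.0, 0.17]
contact_force: [4.9, 0.1, -1.0]
opening: 0.0327
grip_force: 12.0
```

Call:
step_arm(
  commands=[
    {"translation": [0,0,1.5],"roll": 0},
    {"translation": [0,0,1.5],"roll": 0},
    {"translation": [0,0,1.5],"roll": 0},
    {"translation": [0,0,0],"roll": 0},
    {"translation": [0,0,0],"roll": 0},
  ],
)

```text
time: 15.07
tool_pos: [0.6124, 0.0843, 0.0122]
tool_rot: [3.141, -0.0, 0.17]
contact_force: [4.6, 0.6, 2.9]
opening: 0.033
grip_force: 12.0
```

```bash
python3 -c "
from cell import *
o=observe();print(o['torque'],o['contact_force'])"
```

```text
[ 0.04725243 -0.78048967 -0.02967126] [4.55376296 0.60948111 2.85437886]
```

Call:
step_arm(
  commands=[
    {"translation": [0,0,1],"roll": 0},
    {"translation": [0,0,1],"roll": 0},
    {"translation": [0,0,0],"roll": 0},
  ],
)

```text
time: 15.32
tool_pos: [0.6122, 0.0843, 0.01]
tool_rot: [3.141, 0.0, 0.17]
contact_force: [4.9, 0.3, 3.7]
opening: 0.0327
grip_force: 12.0
```

```bash
python3 -c "
from cell import *
o=observe();print(o['torque'],o['contact_force'])"
```

```text
[ 0.1237968  -0.69649001  0.0018202 ] [4.90850543 0.3393516  3.6650953 ]
```

The torque shows the support is at the flat end (cradle), so lowering further levels the cell.

Call:
step_arm(
  commands=[
    {"translation": [0,0,1],"roll": 0},
    {"translation": [0,0,1],"roll": 0},
    {"translation": [0,0,0],"roll": 0},
  ],
)

```text
time: 15.57
tool_pos: [0.6121, 0.0843, 0.0078]
tool_rot: [3.142, 0.001, 0.17]
contact_force: [5.8, -0.3, 3.4]
opening: 0.0325
grip_force: 12.0
```

Call:
step_arm(
  commands=[
    {"translation": [0,0,1],"roll": 0},
    {"translation": [0,0,0.5],"roll": 0},
    {"translation": [0,0,0],"roll": 0},
  ],
)

```text
time: 15.82
tool_pos: [0.6121, 0.0843, 0.0064]
tool_rot: [3.142, 0.0, 0.17]
contact_force: [4.7, 0.8, 2.4]
opening: 0.0326
grip_force: 12.0
```

```bash
python3 -c "
from cell import *
o=observe();print(o['torque'],o['contact_force'])
for n in('contact_face','cell_plus','cell_mid'):
  for r in search_frame('scene',n)[:3]: print(n,[round(float(v),4) for v in r['at']],r['confidence'])"
```

```text
[ 0.11695227 -0.74274043  0.04715066] [4.71640641 0.79506042 2.35227622]
contact_face [0.6064, 0.0899, 0.0296] 0.54
cell_plus [0.3014, -0.3323, 0.0285] 0.85
cell_plus [0.5349, -0.1498, 0.0289] 0.79
cell_plus [0.4605, -0.3724, 0.0264] 0.72
cell_mid [0.4588, -0.3666, 0.0295] 0.79
cell_mid [0.616, 0.3688, 0.0248] 0.72
cell_mid [0.5336, -0.1542, 0.0289] 0.68
```

Call:
step_arm(
  commands=[
    {"translation": [0,0,1],"roll": 0},
    {"translation": [0,0,0.5],"roll": 0},
    {"translation": [0,0,0],"roll": 0},
  ],
)

```text
time: 16.22
tool_pos: [0.6123, 0.0843, 0.0062]
tool_rot: [3.141, -0.0, 0.17]
contact_force: [2.7, -0.0, 8.9]
opening: 0.0326
grip_force: 15.7
```

Call:
step_arm(
  commands=[
    {"translation": [0,0,0.5],"roll": 0},
    {"translation": [0,0,0.5],"roll": 0},
    {"translation": [0,0,0],"roll": 0},
  ],
)

```text
time: 16.47
tool_pos: [0.6124, 0.0843, 0.006]
tool_rot: [3.141, -0.001, 0.17]
contact_force: [-0.4, -0.4, 14.7]
opening: 0.0325
grip_force: 18.4
```

The fingertips have reached the bay walls (stiff, grip reading rising). I'll back off 2 mm, ease the cell forward to the fixed contact, then release slowly.

Call:
step_arm(
  commands=[
    {"translation": [0,0,-1],"roll": 0},
    {"translation": [0,0,-1.3],"roll": 0},
    {"translation": [1,0,0],"roll": 0},
    {"translation": [1,0,0],"roll": 0},
    {"translation": [1,0,0],"roll": 0},
    {"translation": [0,0,0],"roll": 0},
  ],
)

```text
time: 16.97
tool_pos: [0.6151, 0.0848, 0.0063]
tool_rot: [3.142, 0.001, 0.17]
contact_force: [2.6, -0.5, 3.7]
opening: 0.0327
grip_force: 13.3
```

Call:
step_arm(
  commands=[
    {"translation": [0,0,0],"roll": 0},
    {"translation": [0,0,0],"roll": 0},
    {"translation": [0,0,0],"roll": 0},
    {"translation": [0,0,0],"roll": 0},
  ],
  fingers=0.44,
)

```text
time: 17.3
tool_pos: [0.6146, 0.0847, 0.0064]
tool_rot: [-3.142, 0.001, 0.17]
contact_force: [0.2, -2.4, 5.3]
opening: 0.0401
grip_force: 2.2
```

Call:
step_arm(
  commands=[
    {"translation": [0,0,-5],"roll": 0},
    {"translation": [0,0,-20],"roll": 0},
    {"translation": [0,0,-30],"roll": 0},
    {"translation": [-10,0,-30],"roll": 0},
    {"translation": [-30,0,0],"roll": 0},
    {"translation": [0,0,0],"roll": 0},
    {"translation": [0,0,0],"roll": 0},
  ],
)

```text
time: 17.88
tool_pos: [0.574, 0.0783, 0.0915]
tool_rot: [-3.141, 0.002, 0.17]
contact_force: [1.1, -0.6, 0.1]
opening: 0.0406
grip_force: 0.0
```

```bash
cat > seat.py <<'E'
from fit import *
np.set_printoptions(precision=4,suppress=True)
C=(.5946,.1204,.0075,.170)
home=tf([[.02425,-.039,.0305]],*C)[0]
def model(cam,p,sh):
    x,y,z,yaw,t=p;c,s=np.cos(t),np.sin(t)
    P=np.c_[CYL[:,0]*c-CYL[:,2]*s,CYL[:,1],CYL[:,0]*s+CYL[:,2]*c];return hull(cam,tf(P,x,y,z,yaw),sh)
o=observe();print(o["tool_pos"],o["opening"],o["contact_force"],o["time"])
a=read_camera("scene");np.save("scene2.npy",a);u=up(a);s=(proj("scene",home)[0]+.5)*S
m=biggest(u.min(2)>85,s);P=np.argwhere(m)[:,::-1]/S
print("home",home,"px",s/S,"mask",m.sum(),P.min(0),P.max(0))
q=np.argwhere(model("scene",(*home,C[3],0),m.shape))[:,::-1]/S;print("home model",len(q),q.min(0),q.max(0))
# seated-height model, upper part only is visible: compare outline of the axis in the mask
mm=cv2.moments(m.astype(np.uint8));print("mask axis deg",np.degrees(.5*np.arctan2(2*mm["mu11"],mm["mu20"]-mm["mu02"])))
for t in(0,.1,.2,.3):
    k=model("scene",(*home,C[3],t),m.shape).astype(np.uint8);k=cv2.moments(k);print(t,np.degrees(.5*np.arctan2(2*k["mu11"],k["mu20"]-k["mu02"])))
for n in("cell_mid","cell_plus","contact_face"):
    for r in search_frame("scene",n)[:6]:
        if r["at"][1]>0: print(n,np.round(r["at"],4),round(r["confidence"],2))
E
python3 seat.py
```

```text
[0.574  0.0783 0.0915] 0.040615187430100036 [ 1.1222 -0.567   0.0891] 17.8833
home [0.6251 0.0861 0.038 ] px [329.2174 212.6506] mask 3350 [316.5  202.25] [339.25 215.  ]
home model 4539 [316.5 203.5] [341.  221.5]
mask axis deg 8.517305185849109
0 18.060605595370127
0.1 14.90667913440636
0.2 10.99593552623066
0.3 6.918418148321256
cell_mid [0.6236 0.0754 0.0609] 0.63
cell_plus [0.6213 0.0765 0.0617] 0.8
```

The cell sits in the bay tilted about 0.23 rad, nose up, as expected. Now I close the fingers and press down on its plus half.

Call:
step_arm(
  commands=[
    {"translation": [22,0,0],"roll": 0},
    {"translation": [22,0,0],"roll": 0},
    {"translation": [22,0,0],"roll": 0},
    {"translation": [0,0,0],"roll": 0},
    {"translation": [0,0,15],"roll": 0},
    {"translation": [0,0,15],"roll": 0},
    {"translation": [0,0,10],"roll": 0},
    {"translation": [0,0,0],"roll": 0},
    {"translation": [0,0,0],"roll": 0},
  ],
  fingers=0,
  grip_force=20,
)

```text
time: 18.83
tool_pos: [0.6403, 0.0892, 0.0508]
tool_rot: [-3.141, 0.002, 0.17]
contact_force: [0.1, -0.1, 0.7]
opening: 0.0006
grip_force: 0.0
```

Call:
step_arm(
  commands=[
    {"translation": [0,0,2],"roll": 0},
    {"translation": [0,0,2],"roll": 0},
    {"translation": [0,0,2],"roll": 0},
    {"translation": [0,0,2],"roll": 0},
    {"translation": [0,0,2],"roll": 0},
    {"translation": [0,0,0],"roll": 0},
  ],
)

```text
time: 19.33
tool_pos: [0.6406, 0.0892, 0.0411]
tool_rot: [3.142, 0.001, 0.17]
contact_force: [-1.1, 0.1, 0.1]
opening: 0.0005
grip_force: 0.0
```

Call:
step_arm(
  commands=[
    {"translation": [0,0,1.5],"roll": 0},
    {"translation": [0,0,1.5],"roll": 0},
    {"translation": [0,0,0],"roll": 0},
  ],
)

```text
time: 19.58
tool_pos: [0.6406, 0.0892, 0.0381]
tool_rot: [3.142, 0.001, 0.17]
contact_force: [-0.1, 0.0, 0.1]
opening: 0.0005
grip_force: 0.0
```

Call:
step_arm(
  commands=[
    {"translation": [0,0,1.5],"roll": 0},
    {"translation": [0,0,1.5],"roll": 0},
    {"translation": [0,0,1.5],"roll": 0},
    {"translation": [0,0,0],"roll": 0},
  ],
)

```text
time: 19.92
tool_pos: [0.641, 0.0892, 0.0338]
tool_rot: [3.142, -0.0, 0.17]
contact_force: [0.0, -0.3, 0.4]
opening: 0.0
grip_force: 0.2
```

Call:
step_arm(
  commands=[
    {"translation": [0,0,1.5],"roll": 0},
    {"translation": [0,0,1],"roll": 0},
    {"translation": [0,0,0],"roll": 0},
  ],
)

```text
time: 20.17
tool_pos: [0.6411, 0.0892, 0.0315]
tool_rot: [3.141, -0.001, 0.17]
contact_force: [1.3, 0.4, 0.9]
opening: 0.0009
grip_force: 0.5
```

Call:
step_arm(
  commands=[
    {"translation": [0,0,1],"roll": 0},
    {"translation": [0,0,1],"roll": 0},
    {"translation": [0,0,0],"roll": 0},
  ],
)

```text
time: 20.42
tool_pos: [0.641, 0.0892, 0.0294]
tool_rot: [3.141, -0.0, 0.17]
contact_force: [0.6, 0.5, 1.5]
opening: 0.0007
grip_force: 0.8
```

Call:
step_arm(
  commands=[
    {"translation": [0,0,1],"roll": 0},
    {"translation": [0,0,1],"roll": 0},
    {"translation": [0,0,0],"roll": 0},
  ],
)

```text
time: 20.67
tool_pos: [0.6407, 0.0892, 0.0272]
tool_rot: [3.142, 0.0, 0.17]
contact_force: [0.4, 0.8, 1.4]
opening: 0.0003
grip_force: 0.7
```

Call:
step_arm(
  commands=[
    {"translation": [0,0,1],"roll": 0},
    {"translation": [0,0,1],"roll": 0},
    {"translation": [0,0,0],"roll": 0},
  ],
)

```text
time: 20.92
tool_pos: [0.6408, 0.0892, 0.0253]
tool_rot: [3.142, 0.0, 0.17]
contact_force: [-0.3, 0.9, 0.9]
opening: 0.0007
grip_force: 0.4
```

Call:
step_arm(
  commands=[
    {"translation": [0,0,1],"roll": 0},
    {"translation": [0,0,1],"roll": 0},
    {"translation": [0,0,0],"roll": 0},
  ],
)

```text
time: 21.17
tool_pos: [0.6408, 0.0892, 0.0234]
tool_rot: [3.141, -0.0, 0.17]
contact_force: [0.5, 0.2, 1.6]
opening: 0.0005
grip_force: 1.0
```

Call:
step_arm(
  commands=[
    {"translation": [0,0,1],"roll": 0},
    {"translation": [0,0,1],"roll": 0},
    {"translation": [0,0,0],"roll": 0},
  ],
)

```text
time: 21.42
tool_pos: [0.6409, 0.0891, 0.0215]
tool_rot: [3.141, -0.0, 0.17]
contact_force: [0.9, -0.8, 3.4]
opening: 0.0005
grip_force: 1.4
```

Call:
step_arm(
  commands=[
    {"translation": [0,0,1],"roll": 0},
    {"translation": [0,0,0.5],"roll": 0},
    {"translation": [0,0,0],"roll": 0},
  ],
)

```text
time: 21.67
tool_pos: [0.6411, 0.0887, 0.0212]
tool_rot: [3.141, -0.001, 0.17]
contact_force: [-2.1, -2.7, 9.5]
opening: 0.0009
grip_force: 5.0
```

Call:
step_arm(
  commands=[
    {"translation": [0,0,0.7],"roll": 0},
    {"translation": [0,0,0],"roll": 0},
  ],
)

```text
time: 21.83
tool_pos: [0.6412, 0.0884, 0.021]
tool_rot: [3.14, -0.001, 0.17]
contact_force: [-2.9, -2.2, 12.3]
opening: 0.0005
grip_force: 6.5
```

It has stiffened at the expected home height, with about 12 N. I'll hold to let it settle, then lift and check.

Call:
step_arm(
  commands=[
    {"translation": [0,0,0.3],"roll": 0},
    {"translation": [0,0,0],"roll": 0},
    {"translation": [0,0,0],"roll": 0},
    {"translation": [0,0,0],"roll": 0},
    {"translation": [0,0,0],"roll": 0},
  ],
)

```text
time: 22.25
tool_pos: [0.6412, 0.0884, 0.021]
tool_rot: [3.14, -0.001, 0.17]
contact_force: [-3.0, -3.6, 14.1]
opening: 0.0006
grip_force: 7.3
```

Call:
step_arm(
  commands=[
    {"translation": [0,0,-1],"roll": 0},
    {"translation": [0,0,-1],"roll": 0},
    {"translation": [0,0,-2],"roll": 0},
    {"translation": [0,0,-20],"roll": 0},
    {"translation": [0,0,-30],"roll": 0},
    {"translation": [-30,0,-20],"roll": 0},
    {"translation": [-36,0,0],"roll": 0},
    {"translation": [0,0,0],"roll": 0},
    {"translation": [0,0,0],"roll": 0},
  ],
)

```text
time: 23.0
tool_pos: [0.5733, 0.0782, 0.0925]
tool_rot: [-3.141, 0.003, 0.17]
contact_force: [-0.5, -0.9, 1.4]
opening: 0.0002
grip_force: 0.0
```

```bash
python3 seat.py
```

```text
[0.5733 0.0782 0.0925] 0.0001966503975818866 [-0.544  -0.8553  1.4093] 23.0
home [0.6251 0.0861 0.038 ] px [329.2174 212.6506] mask 3521 [316.5 203.5] [340.   217.75]
home model 4539 [316.5 203.5] [341.  221.5]
mask axis deg 14.11782509146453
0 18.060605595370127
0.1 14.90667913440636
0.2 10.99593552623066
0.3 6.918418148321256
cell_mid [0.6213 0.0739 0.0506] 0.64
cell_plus [0.6232 0.0754 0.0519] 0.68
```

Run:
```python
from fit import *
C=(.5946,.1204,.0075,.170)
for f,Y in(("scene0.npy",.039),("scene2.npy",-.039)):
    u=up(np.load(f));h=tf([[.02425,Y,.0305]],*C)[0];s=(proj("scene",h)[0]+.5)*S
    m=biggest(u.min(2)>85,s);q=cyl("scene",(*h,C[3]),m.shape)
    near=cv2.dilate(q.astype(np.uint8),np.ones((9,9)))>0;m&=near
    k=cv2.moments(m.astype(np.uint8));P=np.argwhere(m)[:,::-1]/S;Q=np.argwhere(q)[:,::-1]/S
    print(Y,m.sum(),"deg",np.degrees(.5*np.arctan2(2*k["mu11"],k["mu20"]-k["mu02"])),P.min(0)-Q.min(0),P.max(0)-Q.max(0))
    # slope of the upper edge of the mask
    x=np.arange(int(P[:,0].min()*S)+16,int(P[:,0].max()*S)-24);t=[np.argmax(m[:,i]) for i in x];tq=[np.argmax(q[:,i]) for i in x]
    print("upper edge slope",np.degrees(np.arctan(np.polyfit(x,t,1)[0])),"home model",np.degrees(np.arctan(np.polyfit(x,tq,1)[0])),"offset px",(np.mean(t)-np.mean(tq))/S)
```

```text
0.039 3755 deg 17.012249585246423 [-0.75 -1.  ] [-0.75 -3.  ]
upper edge slope 17.63510754597144 home model 17.375677212671757 offset px -1.113636363636374
-0.039 3521 deg 14.11782509146453 [0. 0.] [-1.   -3.75]
upper edge slope 17.738331939571772 home model 17.97576205406241 offset px -0.14814814814815236
```

The upper edge slope (17.7°) matches the already-seated cell's (17.6°), and the outline matches home. A quick second press on the minus half will confirm it is level.

Call:
step_arm(
  commands=[
    {"translation": [22,0,0],"roll": 0},
    {"translation": [22,0,0],"roll": 0},
    {"translation": [0,0,30],"roll": 0},
    {"translation": [0,0,25],"roll": 0},
    {"translation": [0,0,10],"roll": 0},
    {"translation": [0,0,3],"roll": 0},
    {"translation": [0,0,0],"roll": 0},
    {"translation": [0,0,0],"roll": 0},
  ],
)

```text
time: 23.87
tool_pos: [0.6202, 0.0855, 0.0261]
tool_rot: [3.141, -0.002, 0.17]
contact_force: [-1.0, 0.0, 0.7]
opening: 0.0005
grip_force: 0.0
```

Call:
step_arm(
  commands=[
    {"translation": [0,0,1],"roll": 0},
    {"translation": [0,0,1],"roll": 0},
    {"translation": [0,0,0],"roll": 0},
  ],
)

```text
time: 24.12
tool_pos: [0.6196, 0.0855, 0.0239]
tool_rot: [3.141, -0.001, 0.17]
contact_force: [0.4, 0.7, -0.4]
opening: -0.0001
grip_force: 0.0
```

Call:
step_arm(
  commands=[
    {"translation": [0,0,1],"roll": 0},
    {"translation": [0,0,1],"roll": 0},
    {"translation": [0,0,0],"roll": 0},
    {"translation": [0,0,0],"roll": 0},
    {"translation": [0,0,0],"roll": 0},
  ],
)

```text
time: 24.53
tool_pos: [0.6193, 0.0855, 0.0212]
tool_rot: [3.141, -0.0, 0.17]
contact_force: [-0.3, -0.6, 2.3]
opening: 0.0006
grip_force: 1.0
```

Contact is at the same height (0.0212), so the cell is level. One more firm hold, then retreat.

Call:
step_arm(
  commands=[
    {"translation": [0,0,0.7],"roll": 0},
    {"translation": [0,0,0.7],"roll": 0},
    {"translation": [0,0,0],"roll": 0},
    {"translation": [0,0,0],"roll": 0},
    {"translation": [0,0,0],"roll": 0},
  ],
)

```text
time: 24.95
tool_pos: [0.6195, 0.085, 0.0209]
tool_rot: [3.141, -0.001, 0.17]
contact_force: [-3.7, -2.4, 10.1]
opening: 0.0002
grip_force: 4.6
```

Call:
step_arm(
  commands=[
    {"translation": [0,0,-1],"roll": 0},
    {"translation": [0,0,-1],"roll": 0},
    {"translation": [0,0,-2],"roll": 0},
    {"translation": [0,0,-20],"roll": 0},
    {"translation": [0,0,-30],"roll": 0},
    {"translation": [-20,0,-20],"roll": 0},
    {"translation": [-36,0,0],"roll": 0},
    {"translation": [0,0,0],"roll": 0},
    {"translation": [0,0,0],"roll": 0},
    {"translation": [0,0,0],"roll": 0},
  ],
)

```text
time: 25.78
tool_pos: [0.5647, 0.0761, 0.0938]
tool_rot: [3.141, -0.001, 0.17]
contact_force: [0.8, -0.4, 0.2]
opening: 0.0002
grip_force: 0.0
```

```bash
python3 seat.py | head -4; python3 -c "
from cell import *
print(hand_in())"
```

```text
[0.5647 0.0761 0.0938] 0.00020398560424222722 [ 0.7678 -0.4402  0.2353] 25.7833
home [0.6251 0.0861 0.038 ] px [329.2174 212.6506] mask 3657 [316.5 203.5] [340.   217.75]
home model 4539 [316.5 203.5] [341.  221.5]
mask axis deg 13.681974358183828
the job is handed in; nothing more can be done
None
```

The big cell is in the charger's empty bay, plus end to the fixed contact. By touch and camera it lies level and fully home, I held it down with up to 14 N, and I handed the job in at about 26 s; no verdict came back.

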